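Third hand for a coffee machine valve: stack the rings and hold the spring down

ROBOT

A 6-joint arm with a two-finger parallel gripper is mounted at the origin on the work surface. World frame = base frame: x ahead of the robot, y to its left, z up, the work surface at z = 0. Lengths are in m, angles in rad, forces in N, time in s.
With the tool pointing down it reaches from about 0.325 to 0.875 m from the base axis. Payload 4.4 kg.
Tool frame: the origin (TCP) lies between the finger pads; the fingertips stand 14 mm ahead of it and the grasp point (between the pads) lies 5 mm behind it (arm.nose_length is the distance from the TCP to the fingertips, in m); z points along the fingers, y is the line along which they close (so a half turn about z gives the same grasp; the last joint's range is limited). The gripper opens to 85 mm and grips with 20 to 120 N. Pads are 22 mm wide; open, the fingers measure 114 mm over their backs; the gripper's body (76 mm by 85 mm) begins 54 mm behind the grasp point. The pads swing forward as they close: fully open they stand 13 mm farther back than shut.
Start: joints at [1.141, 0.207, 1.542, -0, 1.393, -0.15], TCP at [0.159, 0.553, 0.245] pointing down, gripper open.
Joint ranges: [-2.73, 2.73], [-0.86, 2.22], [0.23, 2.46], [-1.11, 4.25], [0.08, 2.63], [-2.82, 2.82]. Speed limits (rad/s): [2.79, 2.79, 3.14, 3.14, 3.14, 3.14].

INTERFACE

Orientations are given as a rotation vector (axis times angle).
In Python, from plant import arm gives the robot as it stands. The module is installed in compiled form; this text tells all that it offers.
- The arm moves only by the tool drive_tool, never from a script. Its arguments are lists of equal length, an entry for each row: "dp": the shift along the tool's x, y, z in mm, a list of three; "rot": the turn, a rotation vector about the tool's x, y, z in rad, a list of three. A call has 1 to 20 rows; each row is the pose to reach, as a shift and turn from the pose commanded when the call began, along the tool's axes at that moment; what a row does not reach only later rows make up. A row lasts 1/12 s, in which the tool goes at most 41.7 mm and 7.16 degrees, less where a joint would pass 70% of its speed; a pose out of reach is approached as far as the arm can. A call with a gripper value outside its range is refused whole. "claw" is the gripper's target within -1 to 1 (fully open at 1, half-way at 0, shut at -1), set as the call begins (left out, the last holds). The fingers move at their own pace and stop on an object; "squeeze" is the grip in N (left out, the last holds). Time passes only in rows, so rows that repeat a pose let the fingers close. It gives the time, the measured TCP pose, the force, the opening and the grip force at its end, in the units of the state.
- arm.state(): the state, without advancing time (a new reading comes with each control period).
- arm.get_image(name): name is "scene" or "top" or "wrist"; returns the picture (420x560x3 uint8, red, green, blue); there is no depth.
- arm.camera_params(name): a dict with "mtx" (3x3 intrinsics, pixels), "extrinsics" (4x4, takes a point from world to camera coordinates); the wrist camera has in their place "mount" (4x4, takes a point from camera to tool coordinates, whose origin is the TCP and whose axes are the flange's). Camera axes: x right, y up, looking along -z (the intrinsics and any distortion apply to the point x, -y, -z); pixel columns grow to the right and rows downward; lengths in m; the calibration is good to about 2 mm. The wrist camera is an equidistant fisheye: a pixel r from the principal point sees the ray r / f radians off the axis. A picture is of the moment at which its call begins: read the wrist's pose just before it. camera_params takes no time and is no camera call.
- arm.finish_job(): hands the job in; it is judged then, once.
Trained networks look in the newest picture that a camera, given by its name, has taken for a name from the list of things; names that differ only in an ending like _2 or _b are one class to them, and where a whole thing is asked for, a point or a joint stands for the part that bears it (a point fixed in the world has none). Each returns a list of dicts, best first, with "score" (0 to 1); they miss things now and then, are a little off and sometimes report something else, mostly with a low value. They report only what shows in the picture. A call takes as long as a camera call.
- arm.silhouettes(name, camera): "pixels" (420x560 bool, what is visible of it).
- arm.landmark_of(name, camera): "point" ([x, y, z] in m, in the coordinates of the camera as it stood for that picture, good to about 4 mm: a listed point, or the origin of a listed thing).
The state is a dict: "clock": time; "joints": joint angles; "qd": joint speeds; "joint_torque": joint torques, N m; "eef_pos": TCP position; "tcp_rot": TCP orientation; "contact_force": force on the tool from outside, world axes, zero at the start; "moment": the same for the moment, N m; "finger_gap": finger opening in m; "grasp_force": force on a finger pad.
Only numpy, scipy, OpenCV 4.12 (cv2) and the standard library are available. Lean on these libraries where they do the work, as an engineer would, in place of code of your own. Each camera call takes 0.05 s, during which the arm holds its last target. There are 200 camera calls.

TASK

Rebuild the coffee machine's valve: thread the blue bushing and then the brass collar down the upright spindle, each fully home. Then push the collar straight down against the valve's spring and keep it there with a steady push of about 12 newtons, so that the black clip groove on the spindle stands bare just above the collar while the red line below it stays hidden; never press past the red line. Finish while still holding it like that, fingers on the collar, for the colleague who will slip the retaining clip in, and leave the worn black bushing and everything else on the counter where they are.

Things in the scene. Friction and masses are not known exactly. Their poses are not given: they have to be found in the camera images.
- bushing_mid (a point): Centre (half-way up, on the bore axis) of the loose blue plastic bushing: a plain ring of outer diameter 36 mm, bore 20 mm, height 32 mm, 28 to 56 g, standing flat on the counter at first; z is its axis.
- collar_mid (a point): Centre (half-way up, on the bore axis) of the loose brass collar: a plain ring of outer diameter 44 mm, bore 20 mm, height 32 mm, 85 to 170 g, standing flat on the counter at first; z is its axis.
- worn_mid (a point): Centre of the worn black bushing, a loose ring of outer diameter 36 mm, bore 20 mm, height 32 mm; not to be used. The three rings stand in three places on the counter, swapped at random, at least 100 mm apart centre to centre.
- seat_top (a point): Centre of the top face of the valve's spring seat, a round steel plunger 30 mm across around the spindle, 75 mm above the counter at rest; z up. It sinks as it is pressed. When home, the bushing stands on this seat (bushing centre 16 mm above this point) and the collar on the bushing (collar centre 48 mm above this point).
- spindle_tip (a point): Top end of the valve's upright steel spindle, 16 mm in diameter, fixed, standing through the seat's centre; the top 7 mm taper to 9 mm diameter. It is 150 mm above the counter and on the same vertical axis as the seat.
- groove (a point): Point on the spindle's axis at the upper edge of its black clip groove, 133 mm above the counter; the groove is 4 mm high, its lower edge 129 mm above the counter. A red line, 4 mm high, is painted lower on the spindle, its upper edge 12 mm below this point. With both rings just home and not pressed, the collar's top is 139 mm above the counter and covers both.
- seat (a joint): How far the spring seat is pressed down, in m: 0 at rest, 0.026 at its stop. The spring pushes back with about 2.1 N at 0 plus 0.7 N per mm: about 12 N at 0.014. With both rings home, the groove is bare from 0.010 on and the red line begins to show at 0.018. The rings' weight alone sinks it by less than 1 mm.
- cup_a: Loose lidded red-and-white paper cup, 85 mm across, 118 mm tall, origin at the centre of its underside; a bystander.
- cup_b: A second such cup, 85 mm across, 118 mm tall, origin at the centre of its underside; a bystander.
- lids: Loose stack of white cup lids, 86 mm across, 54 mm tall, origin at the centre of its underside; a bystander.
- jug: Loose open steel jug with a handle, 84 mm across, 100 mm tall, origin at the centre of its underside; a bystander.
- driver: Loose screwdriver, 190 mm long, lying on the counter near the far side; a bystander.
- valve: The valve, fixed to the counter; origin at the centre of its underside, under the spindle. Aluminium base plate 110 x 90 mm, 20 mm thick; on it a dark round spring housing 34 mm across, top 50 mm above the counter, out of which the seat rises.

How it is judged:
On the way, in this order (a step that is already met when the one before it is completed fails the run):
1. the blue bushing is threaded on the spindle and stands fully home on the spring seat (z of bushing_mid in the frame of seat_top between 0.013 and 0.019 m and horizontal distance between bushing_mid and seat_top below 0.005 m and angle between bushing_mid's own z axis and vertical below 0.15 rad), for 0.2 s.
2. the brass collar is threaded on the spindle and stands fully home on the bushing (all of step 1 and z of collar_mid in the frame of seat_top between 0.0445 and 0.0515 m and horizontal distance between collar_mid and seat_top below 0.005 m and angle between collar_mid's own z axis and vertical below 0.15 rad), for 0.2 s.
At the end, for the whole second after the job is handed in: Both rings are home on the spindle (bushing on the seat, collar on the bushing, within 3 mm in height and 5 mm of the axis, upright within about 8 degrees), and the fingers hold the collar down steadily: seat pressed 9 to 19 mm, collar pushing on the bushing with 6 to 18 N, through the last second (all of step 2 and value of joint seat between 0.009 and 0.019 m and velocity of joint seat between -0.01 and 0.01 m/s and contact force between collar and bushing between 6 and 18 N and contact force between the fingers and collar above 3 N); the arm keeps its last pose, push and grip.
It fails at once if the spring is pressed past the red line (seat down more than 21 mm) (value of joint seat above 0.021 m).
It fails at once if the worn black bushing is moved by more than 30 mm (distance of worn_mid from where it was at the start of the episode above 0.03 m).
It fails at once if a cup, the lid stack, the steel jug or the screwdriver is moved by more than 30 mm or a cup, the stack or the jug is tipped over ((distance of cup_a from where it was at the start of the episode above 0.03 m or angle between cup_a's own z axis and vertical above 0.5 rad) or (distance of cup_b from where it was at the start of the episode above 0.03 m or angle between cup_b's own z axis and vertical above 0.5 rad) or (distance of lids from where it was at the start of the episode above 0.03 m or angle between lids's own z axis and vertical above 0.5 rad) or (distance of jug from where it was at the start of the episode above 0.03 m or angle between jug's own z axis and vertical above 0.5 rad) or distance of driver from where it was at the start of the episode above 0.03 m).
It also fails if it takes over 64 s, if anything falls off the work surface, if the arm or the gripper's body presses on something with over 40 N, if the wrist force passes 120 N, or if a joint passes its speed limit or range.

## Working session

There is one attempt and no reset: what is moved stays moved. The work goes in short steps, Python scripts to look and compute and a tool call to move; the robot and the scene stay as the last step left them, time stands still between calls to the robot, and variables do not carry over. Pictures are saved under pics/ and viewed, at most 10 in all, crops included, and the job is handed in when it is done.

Besides the shell and the picture viewer there is one more tool, called as name(argument=value, ...), one argument or row to a line, values as JSON. drive_tool: Moves the arm, as the interface text tells. Its arguments: {"type":"object","properties":{"dp":{"type":"array"},"rot":{"type":"array"},"claw":{"type":"number"},"squeeze":{"type":"number"}},"required":["dp","rot"]}

```bash
mkdir -p pics; cat > h.py <<'E'
import numpy as np, cv2
from plant import arm
from scipy.spatial.transform import Rotation as R
def snap(cam,fn=None):
    st=arm.state(); im=arm.get_image(cam)
    if fn: cv2.imwrite('pics/'+fn,im[:,:,::-1])
    return st,im
def toworld(p,cam,st=None):
    P=arm.camera_params(cam); p=np.array([*p,1.])
    if cam=='wrist':
        T=np.eye(4);T[:3,:3]=R.from_rotvec(st['tcp_rot']).as_matrix();T[:3,3]=st['eef_pos']
        return (T@np.array(P['mount'])@p)[:3]
    return (np.linalg.inv(P['extrinsics'])@p)[:3]
def ray(cam,uv,z):
    P=arm.camera_params(cam);K=np.array(P['mtx']);E=np.linalg.inv(P['extrinsics'])
    d=np.linalg.inv(K)@[uv[0],uv[1],1]; d=E[:3,:3]@[d[0],-d[1],-d[2]]; o=E[:3,3]
    return o+d*(z-o[2])/d[2]
E
python3 - <<'E'
from h import *
print(arm.state())
print(arm.camera_params('top'));print(arm.camera_params('scene'));print(arm.camera_params('wrist'))
for c in ['top','scene']:
    st,_=snap(c,c+'0.png')
    for n in ['bushing_mid','collar_mid','worn_mid','spindle_tip','seat_top','groove','cup_a','lids','jug','driver','valve']:
        try: print(c,n,[(round(d['score'],2),toworld(d['point'],c).round(4)) for d in arm.landmark_of(n,c)][:3])
        except Exception as e: print(n,e)
E
```

```text
{'clock': 0.0, 'joints': array([ 1.14051413e+00,  2.07439384e-01,  1.54296630e+00, -5.05478290e-05,
        1.39349279e+00, -1.50525435e-01]), 'qd': array([-0.00308597,  0.00084675,  0.00103173, -0.00043245,  0.00080584,
        0.00221199]), 'joint_torque': array([-3.00061799e-06, -3.83045840e+01, -2.91589898e+01, -4.14892284e-04,
        1.08475972e-02, -9.85342581e-07]), 'eef_pos': array([0.15850156, 0.55196295, 0.24410886]), 'tcp_rot': array([-0.43790965, -3.11030203,  0.00349202]), 'contact_force': array([-0.76155055,  0.04112129, -0.01665691]), 'moment': array([ 0.02041036,  0.06776478, -0.01642699]), 'grasp_force': 0.0, 'finger_gap': 0.08563939708157496}
{'mtx': array([[476.33236465,   0.        , 286.55087385],
       [  0.        , 476.33236465, 204.08762554],
       [  0.        ,   0.        ,   1.        ]]), 'extrinsics': array([[-0.01010033, -0.99994406,  0.00313872,  0.05957882],
       [ 0.97570741, -0.00916846,  0.21888579, -0.59615364],
       [-0.21884477,  0.00527329,  0.97574544, -1.16399372],
       [ 0.        ,  0.        ,  0.        ,  1.        ]])}
{'mtx':
[... 1853 characters left out ...]
])), (0.28, array([ 7.215e-01,  2.728e-01, -6.000e-04]))]
scene worn_mid [(0.72, array([ 0.4489, -0.2874,  0.0189]))]
scene spindle_tip [(0.7, array([0.5207, 0.2062, 0.1509]))]
scene seat_top [(0.4, array([0.5179, 0.2074, 0.072 ]))]
scene groove [(0.8, array([0.5184, 0.2093, 0.1328]))]
scene cup_a [(0.71, array([0.5498, 0.3999, 0.0014])), (0.6, array([ 0.3824,  0.404 , -0.0005])), (0.45, array([ 0.4489, -0.286 ,  0.0186]))]
scene lids [(0.62, array([0.7885, 0.09  , 0.0027]))]
scene jug [(0.85, array([ 0.722 ,  0.2743, -0.0036]))]
scene driver [(0.82, array([ 0.7602, -0.1102,  0.0022]))]
scene valve [(0.89, array([ 5.204e-01,  2.082e-01, -4.000e-04])), (0.16, array([0.5202, 0.208 , 0.0708]))]
```

View pics/top0.png

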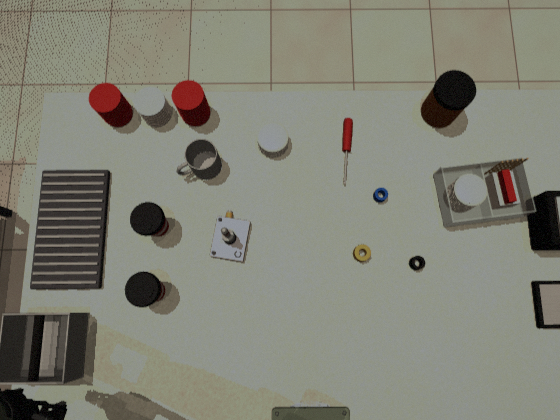

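View pics/scene0.png

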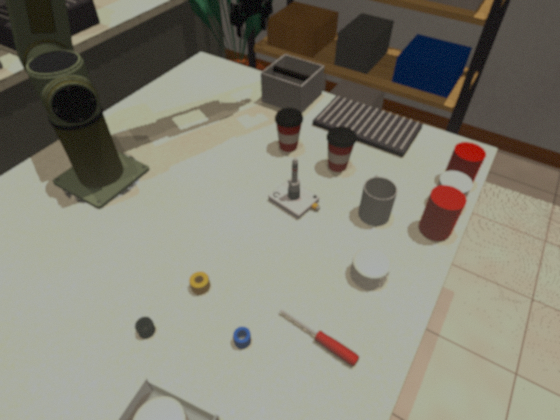

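```bash
python3 - <<'E'
from h import *
from scipy.spatial.transform import Rotation as R
# silhouettes -> fit by projecting model cylinders
def proj(cam,P):
    C=arm.camera_params(cam);E=C['extrinsics'];K=C['mtx']
    p=P@E[:3,:3].T+E[:3,3]; q=np.c_[p[:,0],-p[:,1],-p[:,2]]@K.T
    return q[:,:2]/q[:,2:]
def cyl(x,y,r,z0,z1):
    a=np.linspace(0,2*np.pi,120)
    return np.array([[x+r*np.cos(t),y+r*np.sin(t),z] for z in(z0,z1) for t in a])
from scipy.optimize import minimize
for n,r,g in [('bushing_mid',.018,(.629,-.199)),('collar_mid',.022,(.476,-.143)),('worn_mid',.018,(.449,-.287))]:
    M={}
    for c in ['top','scene']:
        arm.get_image(c)
        for d in arm.silhouettes(n,c):
            m=d['pixels'];v,u=np.nonzero(m)
            if len(u) and np.hypot(*(np.array([u.mean(),v.mean()])-proj(c,np.array([[*g,.016]]))[0]))<12: M[c]=m;break
    def cost(xy,cs):
        s=0
        for c in cs:
            im=np.zeros((420,560),np.uint8)
            h=cv2.convexHull((proj(c,cyl(*xy,r,0,.032))*16).round().astype(np.int32))
            cv2.fillPoly(im,[h],255,cv2.LINE_AA,4)
            m=M[c].astype(np.uint8);hm=cv2.convexHull(np.argwhere(m)[:,::-1].copy().astype(np.int32));f=np.zeros_like(m);cv2.fillPoly(f,[hm],1)
            s+=np.abs(im/255.-f).sum()
        return s
    for cs in [list(M)]+[[c] for c in M]:
        o=minimize(cost,g,args=(cs,),method='Nelder-Mead',options=dict(initial_simplex=[g,(g[0]+.006,g[1]),(g[0],g[1]+.006)]))
        print(n,cs,o.x.round(4),round(o.fun))
E
```

```text
bushing_mid ['top', 'scene'] [ 0.6319 -0.1991] 102
bushing_mid ['top'] [ 0.6323 -0.1996] 27
bushing_mid ['scene'] [ 0.6293 -0.1981] 79
collar_mid ['scene'] [ 0.473  -0.1402] 39
collar_mid ['scene'] [ 0.473  -0.1402] 39
worn_mid ['top', 'scene'] [ 0.4466 -0.2842] 102
worn_mid ['top'] [ 0.449  -0.2865] 55
worn_mid ['scene'] [ 0.4466 -0.2843] 48
```

Top view: blue ring at (381,195), brass (362,253), black (417,263), spindle at about (229,237), with cups, jug and lids clear of it. Scene view agrees. I'll move above the blue bushing.

drive_tool(
  dp=[
    [-660, -593, 85],
    [-660, -593, 85],
    [-660, -593, 85],
    [-660, -593, 85],
    [-660, -593, 85],
    [-660, -593, 85],
    [-660, -593, 85],
    [-660, -593, 85],
    [-660, -593, 85],
    [-660, -593, 85],
    [-660, -593, 85],
    [-660, -593, 85],
    [-660, -593, 85],
    [-660, -593, 85],
    [-660, -593, 85],
    [-660, -593, 85],
    [-660, -593, 85],
    [-660, -593, 85],
    [-660, -593, 85],
    [-660, -593, 85],
  ],
  rot=[
    [0, 0, -0.28],
    [0, 0, -0.28],
    [0, 0, -0.28],
    [0, 0, -0.28],
    [0, 0, -0.28],
    [0, 0, -0.28],
    [0, 0, -0.28],
    [0, 0, -0.28],
    [0, 0, -0.28],
    [0, 0, -0.28],
    [0, 0, -0.28],
    [0, 0, -0.28],
    [0, 0, -0.28],
    [0, 0, -0.28],
    [0, 0, -0.28],
    [0, 0, -0.28],
    [0, 0, -0.28],
    [0, 0, -0.28],
    [0, 0, -0.28],
    [0, 0, -0.28],
  ],
  claw=1,
)

```text
clock: 3.47
eef_pos: [0.5977, -0.1497, 0.1659]
tcp_rot: [0.0, 3.141, 0.0]
contact_force: [0.9, 1.2, 0.7]
finger_gap: 0.0852
grasp_force: 0.0
```

drive_tool(
  dp=[
    [-33, -49, 6],
    [-33, -49, 6],
    [-33, -49, 6],
    [-33, -49, 6],
    [-33, -49, 6],
  ],
  rot=[
    [0, 0, 0],
    [0, 0, 0],
    [0, 0, 0],
    [0, 0, 0],
    [0, 0, 0],
  ],
)

```text
clock: 3.88
eef_pos: [0.6294, -0.1959, 0.1598]
tcp_rot: [0.001, -3.14, -0.002]
contact_force: [-0.5, -0.8, -0.1]
finger_gap: 0.0854
grasp_force: 0.0
```

```bash
cat >> h.py <<'E'
def wproj(P,st):
    "world pts -> wrist pixels (equidistant fisheye)"
    C=arm.camera_params('wrist');K=C['mtx']
    T=np.eye(4);T[:3,:3]=R.from_rotvec(st['tcp_rot']).as_matrix();T[:3,3]=st['eef_pos']
    M=np.linalg.inv(T@np.array(C['mount'])); P=np.atleast_2d(P)
    q=(P@M[:3,:3].T+M[:3,3])*[1,-1,-1]
    return cv2.fisheye.distortPoints((q[:,:2]/q[:,2:])[:,None],K,np.zeros(4))[:,0]
def circ(x,y,r,z,n=60):
    a=np.linspace(0,2*np.pi,n,endpoint=False)
    return np.c_[x+r*np.cos(a),y+r*np.sin(a),np.full(n,z)]
def fitcyl(n,r,z0,z1,st):
    "fit vertical cylinder xy to wrist silhouette"
    from scipy.optimize import minimize
    m=arm.silhouettes(n,'wrist')[0]['pixels'].astype(np.uint8)
    f=np.zeros_like(m);cv2.fillPoly(f,[cv2.convexHull(np.argwhere(m)[:,::-1].astype(np.int32))],1)
    def cost(xy):
        im=np.zeros((420,560),np.uint8)
        h=cv2.convexHull((wproj(np.r_[circ(*xy,r,z0),circ(*xy,r,z1)],st)*16).round().astype(np.int32))
        cv2.fillPoly(im,[h],255,cv2.LINE_AA,4); return np.abs(im/255.-f).sum()
    g=toworld(arm.landmark_of(n,'wrist')[0]['point'],'wrist',st)[:2]
    o=minimize(cost,g,method='Nelder-Mead',options=dict(initial_simplex=[g,g+[.004,0],g+[0,.004]]))
    return g,o.x,o.fun,f.sum()
E
python3 - <<'E'
from h import *
print(arm.nose_length)
st,im=snap('wrist','w1.png'); print(st['eef_pos'])
print(fitcyl('bushing_mid',.018,0,.032,st))
E
```

```text
0.014
[ 0.62936605 -0.19586507  0.15978177]
(array([ 0.63327297, -0.19673848]), array([ 0.63395607, -0.19922013]), np.float64(186.34901960784316), np.uint64(1608))
```

View pics/w1.png

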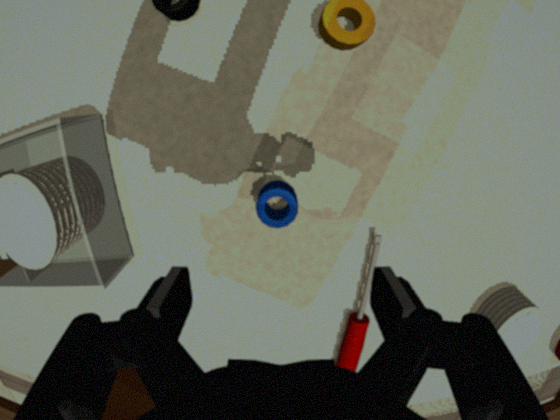

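The bushing is at (277,204), between the fingers, and the driver is clear to the right.

drive_tool(
  dp=[
    [-2, -2, 40],
    [-2, -2, 60],
    [-2, -2, 60],
    [-2, -2, 60],
    [-2, -2, 60],
  ],
  rot=[
    [0, 0, 0],
    [0, 0, 0],
    [0, 0, 0],
    [0, 0, 0],
    [0, 0, 0],
  ],
)

```text
clock: 4.45
eef_pos: [0.6328, -0.1984, 0.1019]
tcp_rot: [-0.002, 3.139, -0.002]
contact_force: [-0.6, 0.4, 1.0]
finger_gap: 0.0855
grasp_force: 0.0
```

```bash
python3 - <<'E'
from h import *
print(arm.state()['eef_pos'])
st,im=snap('wrist','w2.png'); print(st['eef_pos'])
print(fitcyl('bushing_mid',.018,0,.032,st))
print(arm.state()['eef_pos'])
E
```

```text
[ 0.63280603 -0.19841083  0.10187988]
[ 0.63280603 -0.19841083  0.10187988]
(array([ 0.63694931, -0.19631698]), array([ 0.63280083, -0.19949827]), np.float64(293.8862745098039), np.uint64(2561))
[ 0.63345975 -0.19908568  0.10281108]
```

drive_tool(
  dp=[
    [0, -1, 30],
    [0, -1, 55],
    [0, -1, 72],
    [0, -1, 80],
    [0, -1, 80],
    [0, -1, 80],
    [0, -1, 80],
  ],
  rot=[
    [0, 0, 0],
    [0, 0, 0],
    [0, 0, 0],
    [0, 0, 0],
    [0, 0, 0],
    [0, 0, 0],
    [0, 0, 0],
  ],
)

```text
clock: 5.18
eef_pos: [0.6336, -0.2004, 0.0224]
tcp_rot: [-0.0, 3.138, -0.003]
contact_force: [-0.2, -0.2, 1.1]
finger_gap: 0.0855
grasp_force: 0.0
```

drive_tool(
  dp=[
    [0, 0, 0],
    [0, 0, 0],
    [0, 0, 0],
    [0, 0, 0],
    [0, 0, 0],
    [0, 0, 0],
    [0, 0, 0],
    [0, 0, 0],
    [0, 0, 0],
    [0, 0, 0],
  ],
  rot=[
    [0, 0, 0],
    [0, 0, 0],
    [0, 0, 0],
    [0, 0, 0],
    [0, 0, 0],
    [0, 0, 0],
    [0, 0, 0],
    [0, 0, 0],
    [0, 0, 0],
    [0, 0, 0],
  ],
  claw=-1,
  squeeze=30,
)

```text
clock: 6.02
eef_pos: [0.6325, -0.1999, 0.021]
tcp_rot: [-0.0, 3.14, -0.001]
contact_force: [-0.8, 0.2, 5.2]
finger_gap: 0.0354
grasp_force: 30.3
```

drive_tool(
  dp=[
    [0, 0, -40],
    [0, 0, -80],
    [0, 0, -120],
    [20, 35, -160],
    [40, 70, -180],
    [60, 105, -180],
    [80, 140, -180],
    [100, 175, -180],
    [113, 210, -180],
    [113, 245, -180],
    [113, 280, -180],
    [113, 315, -180],
    [113, 335, -180],
    [113, 335, -180],
    [113, 335, -180],
    [113, 335, -180],
  ],
  rot=[
    [0, 0, 0],
    [0, 0, 0],
    [0, 0, 0],
    [0, 0, 0],
    [0, 0, 0],
    [0, 0, 0],
    [0, 0, 0],
    [0, 0, 0],
    [0, 0, 0],
    [0, 0, 0],
    [0, 0, 0],
    [0, 0, 0],
    [0, 0, 0],
    [0, 0, 0],
    [0, 0, 0],
    [0, 0, 0],
  ],
)

```text
clock: 7.35
eef_pos: [0.5185, 0.1348, 0.1995]
tcp_rot: [0.0, -3.14, 0.001]
contact_force: [0.7, 0.2, -1.0]
finger_gap: 0.0358
grasp_force: 30.3
```

```bash
python3 - <<'E'
from h import *
S=[arm.state()['eef_pos']]
st,im=snap('wrist','w3.png')
for n in ['spindle_tip','groove','seat_top','bushing_mid','valve']:
    print(n,[(round(d['score'],2),toworld(d['point'],'wrist',st).round(4)) for d in arm.landmark_of(n,'wrist')][:2])
    S.append(arm.state()['eef_pos'])
print(np.array(S).round(4))
for z,r in[(.15,.0045),(.143,.008),(.107,.008)]: print(z,wproj(circ(.5195,.207,r,z,4),st).round(1).tolist())
d=arm.silhouettes('bushing_mid','wrist')
v,u=np.nonzero(d[0]['pixels']);print(u.min(),u.max(),v.min(),v.max(),len(u))
e=st['eef_pos']
for z in (-.021,.011): print(z,wproj(circ(e[0],e[1],.018,e[2]+z,8),st).round(1).tolist())
E
```

```text
spindle_tip [(0.69, array([0.5194, 0.2026, 0.1499]))]
groove [(0.55, array([0.517 , 0.2052, 0.1352]))]
seat_top [(0.83, array([0.519 , 0.2009, 0.0765]))]
bushing_mid [(0.81, array([0.5192, 0.1368, 0.1932])), (0.69, array([0.5175, 0.2051, 0.1351]))]
valve [(0.89, array([0.5188, 0.2057, 0.0017]))]
[[0.5185 0.1348 0.1995]
 [0.5188 0.1342 0.1998]
 [0.5189 0.1341 0.1999]
 [0.519  0.1342 0.2   ]
 [0.519  0.1343 0.2   ]
 [0.519  0.1344 0.2001]]
0.15 [[395.5, 248.2], [402.9, 241.5], [397.3, 235.0], [389.7, 241.8]]
0.143 [[391.4, 248.7], [404.2, 237.2], [394.4, 225.8], [381.4, 237.7]]
0.107 [[376.8, 229.0], [387.8, 219.0], [378.8, 208.8], [367.6, 219.1]]
240 321 236 330 6142
-0.021 [[281.1, 292.3], [304.9, 284.0], [315.8, 262.9], [306.5, 240.5], [281.2, 230.8], [256.0, 240.4], [246.5, 262.8], [257.3, 283.9]]
0.011 [[281.1, 328.9], [309.4, 319.7], [322.9, 296.2], [312.0, 270.8], [281.3, 259.5], [250.5, 270.7], [239.5, 296.1], [252.8, 319.6]]
```

View pics/w3.png

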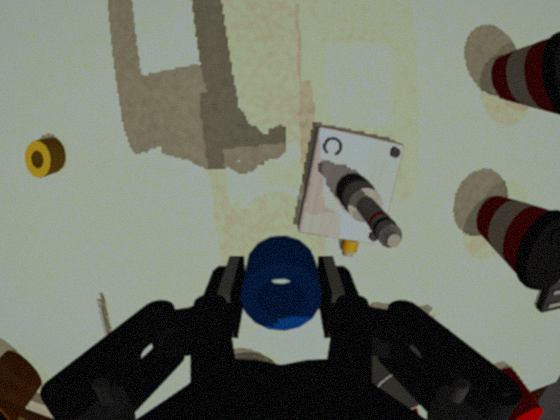

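Spindle tip is at (395,240), held bushing at (281,282), cups well to the right. I'll hover over the spindle.

drive_tool(
  dp=[
    [0, 35, 0],
    [0, 71, 0],
    [0, 71, 0],
    [0, 71, 12],
    [0, 71, 22],
    [0, 71, 22],
    [0, 71, 22],
    [0, 71, 22],
  ],
  rot=[
    [0, 0, 0],
    [0, 0, 0],
    [0, 0, 0],
    [0, 0, 0],
    [0, 0, 0],
    [0, 0, 0],
    [0, 0, 0],
    [0, 0, 0],
  ],
)

```text
clock: 8.37
eef_pos: [0.5187, 0.2053, 0.1776]
tcp_rot: [-0.002, -3.141, 0.001]
contact_force: [-0.3, 0.3, -0.8]
finger_gap: 0.0359
grasp_force: 30.4
```

```bash
python3 - <<'E'
from h import *
for i in range(3): st,im=snap('wrist');print(st['eef_pos'].round(4))
st2,im2=snap('scene'); sc=im2[140:230,250:340]
_,im3=snap('top'); tp=im3[195:285,190:280]
a=cv2.resize(im[200:350,200:360],(427,400),interpolation=cv2.INTER_CUBIC)
b=np.hstack([a]+[cv2.resize(x,(186,186),interpolation=cv2.INTER_CUBIC) if 0 else cv2.resize(x,(186,400)) for x in (sc,tp)])
b=cv2.convertScaleAbs(b,alpha=1.8,beta=20)
cv2.imwrite('pics/c4.png',b[:,:,::-1])
for z,r in[(.15,.0045),(.143,.008)]: print(z,wproj(circ(.5187,.206,r,z,4),st).round(1).tolist())
E
```

```text
[0.5187 0.2053 0.1776]
[0.519  0.2055 0.1781]
[0.5192 0.2057 0.1784]
0.15 [[281.6, 263.2], [290.0, 255.8], [281.6, 248.2], [273.3, 255.8]]
0.143 [[281.6, 263.0], [295.9, 250.3], [281.6, 237.1], [267.2, 250.3]]
```

View pics/c4.png

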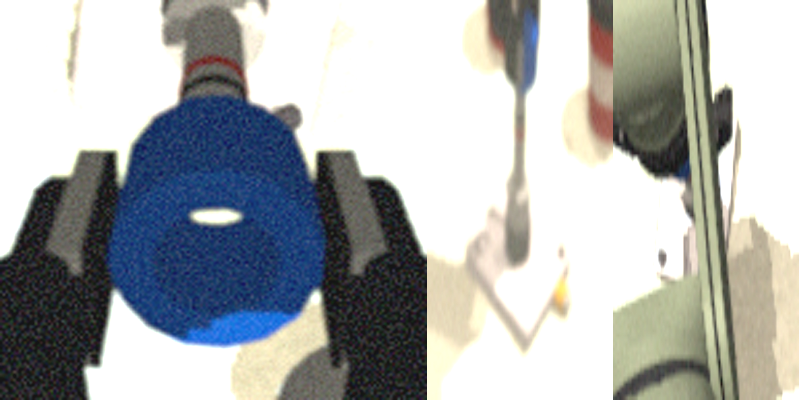

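Spindle axis is at crop column 213 and ring axis at 217, so they match within 1 mm in y. The groove and red line are visible above the ring, so I'll use them to check x.

```bash
python3 - <<'E'
from h import *
st=arm.state();print(st['eef_pos'])
f=lambda x,dz,r=.008:((wproj([[x-r,.2057,dz]],st)[0]-[200,200])*400/150).round(0)[1]
for x in (.5167,.5187,.5207): print(x,[f(x,z) for z in(.133,.129,.121,.117)])
im=arm.get_image('wrist')
for u in (279,280,281): print([tuple(int(k) for k in im[v,u]) for v in range(216,240)])
e=st['eef_pos']
for dx in(-.002,0,.002): print('ring',dx,[((wproj([[e[0]+dx+s*.018,e[1],e[2]+h]],st)[0]-200)*400/150).round()[1] for s,h in((-1,-.021),(1,.011),(-1,.011))])
E
```

```text
[0.51922981 0.20612849 0.17866443]
0.5167 [np.float64(72.0), np.float64(66.0), np.float64(53.0), np.float64(48.0)]
0.5187 [np.float64(81.0), np.float64(74.0), np.float64(62.0), np.float64(56.0)]
0.5207 [np.float64(89.0), np.float64(83.0), np.float64(70.0), np.float64(64.0)]
[(49, 47, 48), (49, 45, 42), (48, 49, 42), (51, 50, 45), (45, 27, 27), (53, 15, 18), (45, 11, 0), (52, 31, 29), (47, 44, 34), (42, 43, 37), (50, 48, 44), (38, 34, 36), (23, 23, 29), (9, 13, 18), (21, 23, 16), (46, 41, 38), (49, 47, 40), (51, 42, 40), (45, 48, 43), (38, 42, 48), (21, 30, 47), (4, 25, 47), (22, 22, 50), (18, 32, 52)]
[(53, 49, 46), (42, 41, 36), (49, 53, 50), (45, 43, 41), (52, 36, 33), (49, 13, 8), (45, 6, 10), (59, 39, 34), (47, 40, 38), (46, 41, 39), (47, 43, 41), (29, 34, 32), (17, 15, 10), (18, 21, 19), (31, 30, 27), (38, 31, 27), (46, 46, 43), (50, 49, 43), (52, 50, 49), (34, 36, 42), (7, 24, 38), (10, 24, 46), (0, 20, 44), (0, 5, 41)]
[(55, 55, 49), (50, 44, 45), (41, 34, 31), (51, 48, 43), (52, 37, 37), (51, 22, 16), (54, 19, 10), (51, 24, 28), (45, 38, 30), (54, 47, 46), (45, 42, 35), (43, 39, 42), (21, 24, 22), (3, 0, 0), (25, 28, 27), (31, 33, 28), (46, 45, 42), (50, 46, 39), (41, 38, 34), (40, 43, 48), (16, 27, 49), (0, 20, 45), (12, 19, 51), (16, 19, 48)]
ring -0.002 [np.float64(72.0), np.float64(335.0), np.float64(147.0)]
ring 0 [np.float64(82.0), np.float64(344.0), np.float64(159.0)]
ring 0.002 [np.float64(92.0), np.float64(353.0), np.float64(171.0)]
```

drive_tool(
  dp=[
    [1, 0, 6],
    [1, 0, 12],
    [1, 0, 18],
    [1, 0, 24],
    [1, 0, 30],
    [1, 0, 30],
  ],
  rot=[
    [0, 0, 0],
    [0, 0, 0],
    [0, 0, 0],
    [0, 0, 0],
    [0, 0, 0],
    [0, 0, 0],
  ],
)

```text
clock: 9.17
eef_pos: [0.5165, 0.2061, 0.146]
tcp_rot: [0.0, -3.138, 0.001]
contact_force: [-0.9, -0.4, -0.1]
finger_gap: 0.0361
grasp_force: 30.4
```

drive_tool(
  dp=[
    [0, 0, 12],
    [0, 0, 24],
    [0, 0, 36],
    [0, 0, 44],
    [0, 0, 49],
    [0, 0, 49],
    [0, 0, 49],
  ],
  rot=[
    [0, 0, 0],
    [0, 0, 0],
    [0, 0, 0],
    [0, 0, 0],
    [0, 0, 0],
    [0, 0, 0],
    [0, 0, 0],
  ],
)

```text
clock: 9.75
eef_pos: [0.5177, 0.2063, 0.0987]
tcp_rot: [0.0, -3.141, 0.0]
contact_force: [0.3, -0.3, 0.5]
finger_gap: 0.0358
grasp_force: 30.4
```

```bash
python3 - <<'E'
from h import *
st,im=snap('wrist');print(st['eef_pos'],st['contact_force'])
_,s=snap('scene')
a=cv2.resize(im[180:360,180:380],(440,400))
b=np.hstack([a,cv2.resize(s[130:230,245:345],(360,400),interpolation=cv2.INTER_CUBIC)])
cv2.imwrite('pics/c5.png',cv2.convertScaleAbs(b,alpha=1.8,beta=20)[:,:,::-1])
E
```

```text
[0.51771311 0.20632271 0.09868126] [ 0.33594286 -0.34813028  0.45668756]
```

View pics/c5.png

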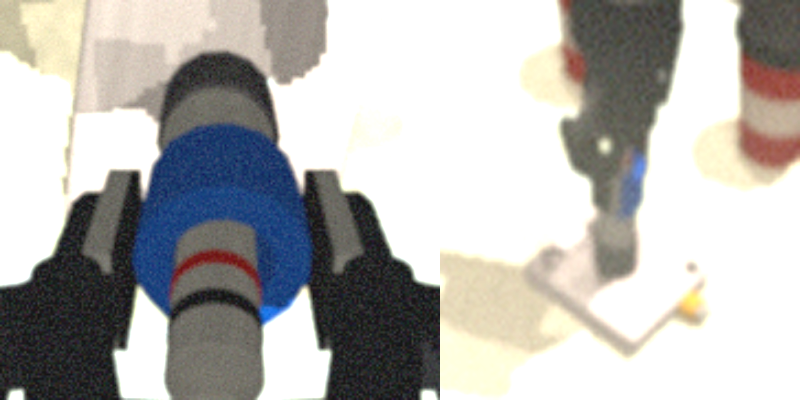

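The spindle now comes up through the bushing, with the steel seat just under it. I'll release and lift.

drive_tool(
  dp=[
    [0, 0, 0],
    [0, 0, 0],
    [0, 0, 0],
    [0, 0, 0],
    [0, 0, 0],
    [0, 0, 0],
    [0, 0, -10],
    [0, 0, -30],
    [0, 0, -60],
    [0, 0, -90],
    [0, -10, -110],
    [0, -40, -120],
    [0, -70, -120],
    [0, -70, -120],
    [0, -70, -120],
  ],
  rot=[
    [0, 0, 0],
    [0, 0, 0],
    [0, 0, 0],
    [0, 0, 0],
    [0, 0, 0],
    [0, 0, 0],
    [0, 0, 0],
    [0, 0, 0],
    [0, 0, 0],
    [0, 0, 0],
    [0, 0, 0],
    [0, 0, 0],
    [0, 0, 0],
    [0, 0, 0],
    [0, 0, 0],
  ],
  claw=0.8,
)

```text
clock: 11.1
eef_pos: [0.5181, 0.1353, 0.2202]
tcp_rot: [0.004, 3.14, 0.001]
contact_force: [-0.5, 0.3, 0.1]
finger_gap: 0.0771
grasp_force: 0.0
```

```bash
python3 - <<'E'
from h import *
st,im=snap('wrist','w6.png');print(st['eef_pos'])
for n in['bushing_mid','seat_top','spindle_tip']: print(n,[(round(d['score'],2),toworld(d['point'],'wrist',st).round(4)) for d in arm.landmark_of(n,'wrist')][:2])
_,s=snap('scene')
b=np.hstack([cv2.resize(im[120:260,290:450],(440,400)),cv2.resize(s[130:230,245:345],(360,400),interpolation=cv2.INTER_CUBIC)])
cv2.imwrite('pics/c6.png',cv2.convertScaleAbs(b,alpha=1.8,beta=20)[:,:,::-1])
E
```

```text
[0.51812571 0.13531606 0.22020985]
bushing_mid [(0.59, array([0.5205, 0.2125, 0.0895]))]
seat_top []
spindle_tip [(0.95, array([0.5196, 0.2045, 0.1494]))]
```

View pics/c6.png

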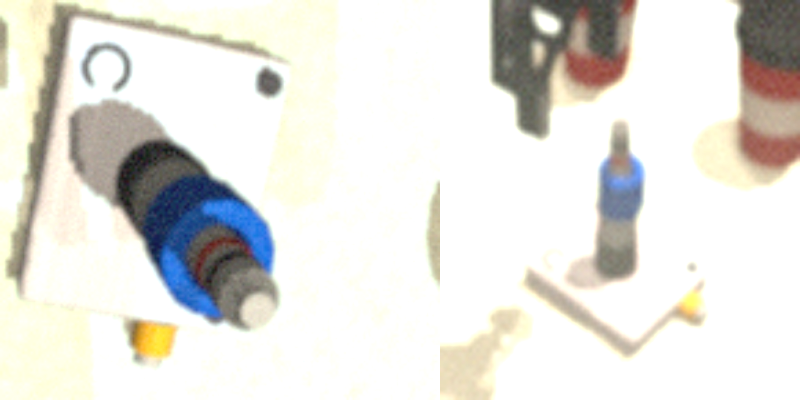

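Bushing stands upright on the seat. Next, the collar.

drive_tool(
  dp=[
    [5, -35, 0],
    [10, -75, 10],
    [16, -115, 30],
    [22, -155, 50],
    [30, -195, 70],
    [38, -235, 90],
    [43, -270, 105],
    [43, -276, 115],
    [43, -276, 115],
    [43, -276, 115],
    [43, -276, 115],
  ],
  rot=[
    [0, 0, 0],
    [0, 0, 0],
    [0, 0, 0],
    [0, 0, 0],
    [0, 0, 0],
    [0, 0, 0],
    [0, 0, 0],
    [0, 0, 0],
    [0, 0, 0],
    [0, 0, 0],
    [0, 0, 0],
  ],
  claw=1,
)

```text
clock: 12.27
eef_pos: [0.4754, -0.1388, 0.1044]
tcp_rot: [-0.002, 3.141, 0.001]
contact_force: [0.8, 0.7, 0.5]
finger_gap: 0.0851
grasp_force: 0.0
```

```bash
python3 - <<'E'
from h import *
st,im=snap('wrist','w7.png');print(st['eef_pos'])
print(fitcyl('collar_mid',.022,0,.032,st))
hsv=cv2.cvtColor(im,cv2.COLOR_RGB2HSV)
print(arm.state()['eef_pos'])
E
```

```text
[ 0.47540147 -0.13876882  0.10441496]
(array([ 0.4790732 , -0.13984448]), array([ 0.8755732 , -0.39853198]), np.float64(448.0), np.uint64(448))
[ 0.47587605 -0.13858117  0.10508264]
```

View pics/w7.png

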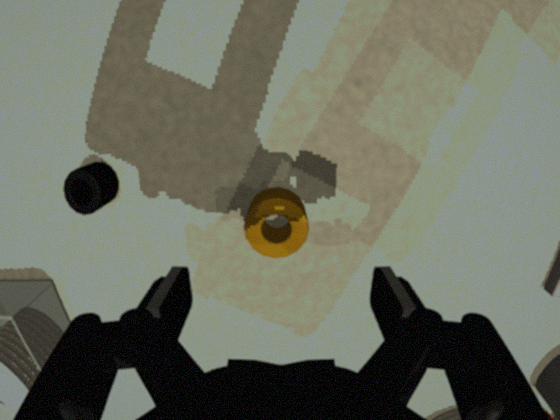

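The collar spans columns 244–309 and rows 187–258, and the worn bushing is at (90,188). I'll fit the collar from that outline.

```bash
python3 - <<'E'
from h import *
st=arm.state();st['eef_pos']=np.array([.4756,-.1387,.1047])
for x,y in[(.4756,-.1405),(.4736,-.1405),(.4776,-.1405)]:
    p=wproj(np.r_[circ(x,y,.022,0),circ(x,y,.022,.032)],st);print(x,y,p.min(0).round(1),p.max(0).round(1))
E
```

```text
0.4756 -0.1405 [245.4 183.9] [311.4 257. ]
0.4736 -0.1405 [245.3 181.2] [311.5 254.4]
0.4776 -0.1405 [245.5 186.5] [311.3 259.5]
```

drive_tool(
  dp=[
    [-1.5, -2.5, 30],
    [-1.5, -2.5, 60],
    [-1.5, -2.5, 75],
    [-1.5, -2.5, 82],
    [-1.5, -2.5, 82],
    [-1.5, -2.5, 82],
    [-1.5, -2.5, 82],
  ],
  rot=[
    [0, 0, 0],
    [0, 0, 0],
    [0, 0, 0],
    [0, 0, 0],
    [0, 0, 0],
    [0, 0, 0],
    [0, 0, 0],
  ],
)

```text
clock: 13.0
eef_pos: [0.4779, -0.1425, 0.0237]
tcp_rot: [-0.001, 3.139, -0.002]
contact_force: [-0.3, 0.5, 0.8]
finger_gap: 0.0855
grasp_force: 0.0
```

drive_tool(
  dp=[
    [0, 0, 0],
    [0, 0, 0],
    [0, 0, 0],
    [0, 0, 0],
    [0, 0, 0],
    [0, 0, 0],
    [0, 0, 0],
    [0, 0, 0],
    [0, 0, 0],
  ],
  rot=[
    [0, 0, 0],
    [0, 0, 0],
    [0, 0, 0],
    [0, 0, 0],
    [0, 0, 0],
    [0, 0, 0],
    [0, 0, 0],
    [0, 0, 0],
    [0, 0, 0],
  ],
  claw=-1,
  squeeze=60,
)

```text
clock: 13.75
eef_pos: [0.477, -0.1424, 0.0234]
tcp_rot: [-0.0, 3.14, -0.001]
contact_force: [-0.5, 0.4, 6.5]
finger_gap: 0.0422
grasp_force: 60.0
```

drive_tool(
  dp=[
    [0, 0, -40],
    [0, 0, -80],
    [0, 0, -120],
    [0, 15, -155],
    [-5, 50, -170],
    [-10, 85, -180],
    [-15, 120, -185],
    [-20, 155, -185],
    [-25, 190, -185],
    [-30, 225, -185],
    [-35, 260, -185],
    [-40, 295, -185],
    [-41, 330, -185],
    [-41, 348, -185],
    [-41, 348, -180],
    [-41, 348, -175],
    [-41, 348, -173],
    [-41, 348, -173],
    [-41, 348, -173],
  ],
  rot=[
    [0, 0, 0],
    [0, 0, 0],
    [0, 0, 0],
    [0, 0, 0],
    [0, 0, 0],
    [0, 0, 0],
    [0, 0, 0],
    [0, 0, 0],
    [0, 0, 0],
    [0, 0, 0],
    [0, 0, 0],
    [0, 0, 0],
    [0, 0, 0],
    [0, 0, 0],
    [0, 0, 0],
    [0, 0, 0],
    [0, 0, 0],
    [0, 0, 0],
    [0, 0, 0],
  ],
)

```text
clock: 15.33
eef_pos: [0.5171, 0.2045, 0.1946]
tcp_rot: [-0.003, -3.14, 0.001]
contact_force: [-0.6, 0.5, -0.5]
finger_gap: 0.0421
grasp_force: 61.4
```

```bash
python3 - <<'E'
from h import *
P=[]
for i in range(4): st,im=snap('wrist');P.append(st['eef_pos'])
print(np.array(P).round(4))
e=P[-1]
g=lambda p:((wproj(p,st)-200)*400/150).round().tolist()
print('ring side/front/top',[g([[e[0]+s*.022,e[1]+t*.022,e[2]+h]])[0] for s,t,h in((-1,0,-.0235),(1,0,.0085),(0,1,.0085),(0,-1,.0085))])
for x in (.5167,.5187,.5207): print(x,[g([[x-.008,.206,z]])[0] for z in(.133,.129,.121,.117)])
b=np.hstack([cv2.resize(im[200:350,200:360],(427,400))])
cv2.imwrite('pics/c8.png',cv2.convertScaleAbs(b,alpha=1.8,beta=20)[:,:,::-1])
E
```

```text
[[0.5171 0.2045 0.1946]
 [0.5174 0.2047 0.1951]
 [0.5176 0.2048 0.1953]
 [0.5177 0.205  0.1954]]
ring side/front/top [[216.0, 57.0], [216.0, 352.0], [350.0, 248.0], [83.0, 248.0]]
0.5167 [[220.0, 53.0], [220.0, 47.0], [220.0, 37.0], [220.0, 32.0]]
0.5187 [[220.0, 61.0], [220.0, 55.0], [220.0, 44.0], [220.0, 39.0]]
0.5207 [[220.0, 69.0], [220.0, 63.0], [220.0, 52.0], [220.0, 47.0]]
```

View pics/c8.png

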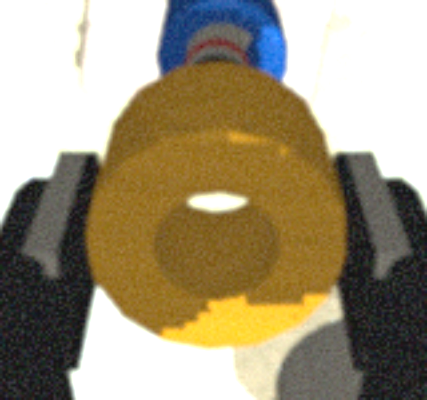

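Collar axis and spindle are both near column 217. Lowering.

drive_tool(
  dp=[
    [-1, 0, 8],
    [-1, 0, 16],
    [-1, 0, 22],
    [-1, 0, 28],
    [-1, 0, 34],
    [-1, 0, 40],
    [-1, 0, 46],
    [-1, 0, 46],
    [-1, 0, 46],
  ],
  rot=[
    [0, 0, 0],
    [0, 0, 0],
    [0, 0, 0],
    [0, 0, 0],
    [0, 0, 0],
    [0, 0, 0],
    [0, 0, 0],
    [0, 0, 0],
    [0, 0, 0],
  ],
)

```text
clock: 16.28
eef_pos: [0.518, 0.2058, 0.1486]
tcp_rot: [0.0, -3.14, 0.0]
contact_force: [-0.2, 0.2, -0.4]
finger_gap: 0.0425
grasp_force: 61.4
```

drive_tool(
  dp=[
    [0, 0, 5],
    [0, 0, 10],
    [0, 0, 14],
    [0, 0, 18],
    [0, 0, 21],
    [0, 0, 21],
    [0, 0, 21],
    [0, 0, 21],
    [0, 0, 21],
  ],
  rot=[
    [0, 0, 0],
    [0, 0, 0],
    [0, 0, 0],
    [0, 0, 0],
    [0, 0, 0],
    [0, 0, 0],
    [0, 0, 0],
    [0, 0, 0],
    [0, 0, 0],
  ],
)

```text
clock: 17.03
eef_pos: [0.5184, 0.2058, 0.1285]
tcp_rot: [-0.0, 3.141, -0.0]
contact_force: [-1.7, -0.3, 0.7]
finger_gap: 0.0423
grasp_force: 61.6
```

```bash
python3 - <<'E'
from h import *
for i in range(5):
    arm.get_image('wrist');st=arm.state();print(st['eef_pos'].round(4),st['contact_force'].round(2),st['moment'].round(2))
E
```

```text
[0.5184 0.2058 0.1284] [-0.75 -0.18  0.66] [-0.09  0.13 -0.02]
[0.5184 0.2058 0.1284] [-1.42 -0.35  0.4 ] [-0.09  0.15  0.04]
[0.5184 0.2058 0.1284] [-0.6 -1.3  1.2] [-0.12  0.18 -0.  ]
[0.5184 0.2058 0.1283] [-1.29  0.4   2.03] [-0.06  0.16 -0.01]
[0.5184 0.2058 0.1283] [-1.74 -0.95  1.58] [-0.05  0.18 -0.  ]
```

drive_tool(
  dp=[
    [0, 0, 2],
    [0, 0, 4],
    [0, 0, 6],
    [0, 0, 6],
    [0, 0, 6],
    [0, 0, 6],
  ],
  rot=[
    [0, 0, 0],
    [0, 0, 0],
    [0, 0, 0],
    [0, 0, 0],
    [0, 0, 0],
    [0, 0, 0],
  ],
)

```text
clock: 17.78
eef_pos: [0.5185, 0.2058, 0.1225]
tcp_rot: [-0.0, 3.141, -0.0]
contact_force: [-3.1, -0.5, 5.0]
finger_gap: 0.0424
grasp_force: 61.9
```

```bash
python3 - <<'E'
from h import *
F=[]
for i in range(6):
    arm.get_image('wrist');st=arm.state();F.append(np.r_[st['eef_pos'],st['contact_force']])
print(np.mean(F,0).round(4))
E
```

```text
[ 0.5185  0.2058  0.1225 -2.3429 -0.8675  5.3047]
```

drive_tool(
  dp=[
    [1, 0, 2],
    [1, 0, 4],
    [1, 0, 6],
    [1, 0, 6.5],
    [1, 0, 6.5],
    [1, 0, 6.5],
    [1, 0, 6.5],
  ],
  rot=[
    [0, 0, 0],
    [0, 0, 0],
    [0, 0, 0],
    [0, 0, 0],
    [0, 0, 0],
    [0, 0, 0],
    [0, 0, 0],
  ],
)

```text
clock: 18.67
eef_pos: [0.5184, 0.2059, 0.1171]
tcp_rot: [-0.001, 3.139, 0.0]
contact_force: [-2.1, -0.9, 9.0]
finger_gap: 0.0427
grasp_force: 62.3
```

```bash
python3 - <<'E'
from h import *
F=[]
for i in range(6):
    im=arm.get_image('wrist');st=arm.state();F.append(np.r_[st['eef_pos'],st['contact_force']])
print(np.mean(F,0).round(4))
s=arm.get_image('scene')
b=np.hstack([cv2.resize(im[200:380,180:380],(440,400)),cv2.resize(s[130:230,245:345],(360,400),interpolation=cv2.INTER_CUBIC)])
cv2.imwrite('pics/c9.png',cv2.convertScaleAbs(b,alpha=1.8,beta=20)[:,:,::-1])
e=st['eef_pos'];print([((wproj([[.5187-.008,.206,z]],st)-[180,200])*2.2).round()[0].tolist() for z in(.133,.129,.125,.121)])
E
```

```text
[ 0.5184  0.2059  0.1171 -2.5681 -1.3437  9.3377]
[[224.0, 193.0], [223.0, 182.0], [223.0, 171.0], [223.0, 161.0]]
```

View pics/c9.png

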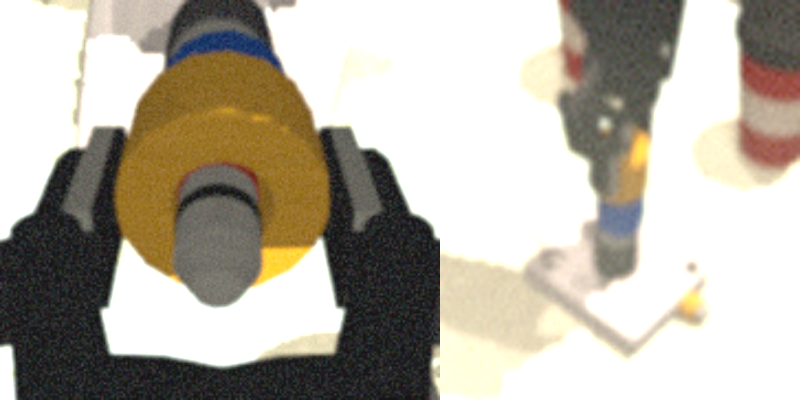

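Groove is bare, and red only peeks through the bore gap in this oblique view. I'll press 1 mm more to reach about 12 N, let it settle and finish.

drive_tool(
  dp=[
    [0, 0, 1],
    [0, 0, 1],
    [0, 0, 1],
    [0, 0, 1],
    [0, 0, 1],
    [0, 0, 1],
  ],
  rot=[
    [0, 0, 0],
    [0, 0, 0],
    [0, 0, 0],
    [0, 0, 0],
    [0, 0, 0],
    [0, 0, 0],
  ],
)

```text
clock: 19.52
eef_pos: [0.5184, 0.2059, 0.1163]
tcp_rot: [-0.0, 3.139, 0.0]
contact_force: [-2.6, -1.9, 9.5]
finger_gap: 0.0424
grasp_force: 62.4
```

```bash
python3 - <<'E'
from h import *
F=[]
for i in range(6):
    arm.get_image('wrist');st=arm.state();F.append(np.r_[st['eef_pos'],st['contact_force']])
print(np.round(F,4)); f=np.mean(F,0)
if 8.5<f[5]<13 and np.ptp(np.array(F)[:,2])<.001: print(arm.finish_job())
E
```

```text
[[ 0.5184  0.2059  0.1163 -2.1821 -2.0179  8.8257]
 [ 0.5184  0.2059  0.1163 -2.7291 -1.6331  9.3333]
 [ 0.5184  0.2059  0.1163 -2.693  -2.0692  8.6525]
 [ 0.5184  0.2059  0.1163 -2.9235 -2.2802  9.5103]
 [ 0.5184  0.2059  0.1163 -2.2675 -1.5168  8.9099]
 [ 0.5184  0.2059  0.1162 -3.1681 -2.0038  8.9376]]
the job is handed in; nothing more can be done
None
```

I handed the job in at about 20 s, but the interface gave no pass/fail verdict. The bushing and collar are home on the spindle, and the gripper is holding the collar pressed about 13 mm down by my estimate. The measured force is about 9 N, roughly 10.5 N with the rings' weight, so a little under 12 N. The groove is bare with red visible only obliquely through the bore gap, and I kept clear of everything else on the counter.

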